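Nest the mixing pots and cap the stack

ROBOT

A 6-joint arm with a two-finger parallel gripper is mounted at the origin on the work surface. World frame = base frame: x ahead of the robot, y to its left, z up, the work surface at z = 0. Lengths are in mm, angles in rad, forces in N, time in s.
With the tool pointing down it reaches from about 375 to 825 mm from the base axis. Payload 5.5 kg.
Tool frame: the origin (TCP) lies midway between the tips of the shut fingers; the grasp point (between the pads) lies 19 mm behind it (ctrl.hold_point_z is the z of the grasp point in the tool frame, in mm); z points along the fingers, y is the line along which they close (so a half turn about z gives the same grasp; the last joint's range is limited). The gripper opens to 85 mm and grips with 20 to 120 N. Pads are 22 mm wide; open, the fingers measure 114 mm over their backs; the gripper's body (76 mm by 85 mm) begins 54 mm behind the grasp point. The pads swing forward as they close: fully open they stand 13 mm farther back than shut.
Start: joints at [-1.252, 0.314, -0.047, 1.21, 0, 1.571], TCP at [188.053, -569.764, 231.299] pointing down, gripper open.
Joint ranges: [-2.67, 2.67], [-0.69, 1.73], [-1.03, 1.25], [-2.08, 2.16], [-1.42, 1.45], [-3.14, 3.14]. Speed limits (rad/s): [2.39, 2.39, 3.01, 3.14, 3.14, 3.14].

INTERFACE

Orientations are given as a unit quaternion [x, y, z, w].
In Python, from plant import ctrl gives the robot as it stands.
- The arm moves only by the tool drive_tool, never from a script. Its argument "moves" is a list of rows, each a list of 7 numbers: the opening, from 0 (shut) to 1 (fully open), then the shift along the tool's x, y, z in cm, then the turn, a rotation vector about the tool's x, y, z in degrees. A call has 1 to 10 rows; each row shifts and turns the commanded pose from where the row before left it, along the tool's axes as they then stand; what a row does not reach is not made up. A row lasts 1/10 s, in which the tool goes at most 50 mm and 8.59 degrees, less where a joint would pass 70% of its speed; a pose out of reach is approached as far as the arm can. A call is refused whole if a number of a shift passes 5 or a number of a turn 8.59, either way. A call with a gripper value outside its range is refused whole. The fingers move at their own pace and stop on an object; "force" is the grip in N (left out, the last holds). Time passes only in rows, so rows that do not move let the fingers close. It gives the time, the measured TCP pose, the force, the opening and the grip force at its end, in the units of the state.
- ctrl.get_obs(): the state, without advancing time (a new reading comes with each control period).
- ctrl.camera(name): name is "scene" or "top" or "wrist"; returns the picture (420x560x3 uint8, blue, green, red); there is no depth.
- ctrl.camera_params(name): a dict with "intrinsics" (3x3 intrinsics, pixels), "R" (3x3) and "t" (3): a world point X has camera coordinates R X + t; the wrist camera has in their place "hand_eye" (4x4, takes a point from camera to tool coordinates, whose origin is the TCP and whose axes are the flange's). Camera axes: x right, y down, z forward; pixel columns grow to the right and rows downward; lengths in mm; the calibration is good to about 2 mm. A picture is of the moment at which its call begins: read the wrist's pose just before it. camera_params takes no time and is no camera call.
- ctrl.close_job(): hands the job in; it is judged then, once.
Trained networks look in the newest picture that a camera, given by its name, has taken for a name from the list of things; names that differ only in an ending like _2 or _b are one class to them, and where a whole thing is asked for, a point or a joint stands for the part that bears it (a point fixed in the world has none). Each returns a list of dicts, best first, with "p" (0 to 1); they miss things now and then, are a little off and sometimes report something else, mostly with a low value. They report only what shows in the picture. A call takes as long as a camera call. They do not tell look-alikes from the thing itself.
- ctrl.silhouettes(camera, name): "region" (420x560 bool, what is visible of it) and "extent" ([centre column, centre row, width, height] as shares, 0 to 1, of the picture: columns of its width, rows of its height, round what is visible of it).
- ctrl.tip_of(camera, name): "at" ([column, row] as shares, 0 to 1, of the picture: columns of its width, rows of its height: a listed point, or the origin of a listed thing).
The state is a dict: "t": time; "joint_positions": joint angles; "joint_vel": joint speeds; "tau": joint torques, N m; "tcp_pos": TCP position; "tcp_rot": TCP orientation; "ft_force": force on the tool from outside, world axes, zero at the start; "ft_torque": the same for the moment, N m; "grip_width": opening from 0.0 (shut) to 1.0 (fully open); "grasp_force": force on a finger pad.
Only numpy, scipy, OpenCV 4.12 (cv2) and the standard library are available. Lean on these libraries where they do the work, as an engineer would, in place of code of your own. Each camera call takes 0.05 s, during which the arm holds its last target. There are 200 camera calls.

TASK

Tidy up after painting: first lift both lids off their pots and lay them flat in the blue tray. Then nest all the yellow pots, fully home and upright, into a single stack standing in the black pot holder, and when they are all in, put the red lid squarely on the top pot, leaving the green lid in the tray and the other things on the bench where they are.

Things in the scene. Friction and masses are not known exactly. Their poses are not given: they have to be found in the camera images.
- pot_1: yellow plastic mixing pot, a plain low cone, open at the top, mass about 0.12 kg: 64 mm high, 67 mm outside diameter at the rim, 49 mm at the foot, wall 2.5 mm. It has a raised inner floor 30 mm above its underside, so a pot nested in another stands 30 mm higher and shows 30 mm of itself above the other's rim. All pots are alike. Origin: centre of the underside; z up out of the mouth, so the rim is at z = 64 mm; wears the red lid at the start
- pot_2: yellow plastic mixing pot, a plain low cone, open at the top, mass about 0.12 kg: 64 mm high, 67 mm outside diameter at the rim, 49 mm at the foot, wall 2.5 mm. It has a raised inner floor 30 mm above its underside, so a pot nested in another stands 30 mm higher and shows 30 mm of itself above the other's rim. All pots are alike. Origin: centre of the underside; z up out of the mouth, so the rim is at z = 64 mm; wears the green lid at the start
- pot_3: yellow plastic mixing pot, a plain low cone, open at the top, mass about 0.12 kg: 64 mm high, 67 mm outside diameter at the rim, 49 mm at the foot, wall 2.5 mm. It has a raised inner floor 30 mm above its underside, so a pot nested in another stands 30 mm higher and shows 30 mm of itself above the other's rim. All pots are alike. Origin: centre of the underside; z up out of the mouth, so the rim is at z = 64 mm; may be absent
- pot_4: yellow plastic mixing pot, a plain low cone, open at the top, mass about 0.12 kg: 64 mm high, 67 mm outside diameter at the rim, 49 mm at the foot, wall 2.5 mm. It has a raised inner floor 30 mm above its underside, so a pot nested in another stands 30 mm higher and shows 30 mm of itself above the other's rim. All pots are alike. Origin: centre of the underside; z up out of the mouth, so the rim is at z = 64 mm; may be absent
- pot_5: yellow plastic mixing pot, a plain low cone, open at the top, mass about 0.12 kg: 64 mm high, 67 mm outside diameter at the rim, 49 mm at the foot, wall 2.5 mm. It has a raised inner floor 30 mm above its underside, so a pot nested in another stands 30 mm higher and shows 30 mm of itself above the other's rim. All pots are alike. Origin: centre of the underside; z up out of the mouth, so the rim is at z = 64 mm; may be absent
- red_lid: red, black-knobbed lid, loose on one of the pots at the start (its plug hangs in the mouth, nothing holds it). Mass about 0.04 kg. From below: plug 54 mm diameter, 8 mm deep; flange disc 70 mm diameter, 4 mm thick; upright round knob 24 mm diameter, 28 mm tall, its top 40 mm above the origin. Origin: centre of the plug's underside; z up along the knob. Seated on a pot its origin is 56 mm above that pot's origin
- green_lid: green, white-knobbed lid, loose on one of the pots at the start (its plug hangs in the mouth, nothing holds it). Mass about 0.04 kg. From below: plug 54 mm diameter, 8 mm deep; flange disc 70 mm diameter, 4 mm thick; upright round knob 24 mm diameter, 28 mm tall, its top 40 mm above the origin. Origin: centre of the plug's underside; z up along the knob. Seated on a pot its origin is 56 mm above that pot's origin
- holder: dark steel pot holder fixed to the bench: a round foot plate 100 mm diameter, 6 mm thick, with an open tapered cup on it, 40 mm high above the bench, 69 mm outside diameter at its mouth. A pot nests in it like in another pot: the lowest pot stands on its floor, 6 mm above the bench, with about 2 mm of play, showing 30 mm above its mouth. Origin: centre of its underside, z up
- tray: shallow blue lid tray fixed to the bench, 200 mm long (its x) by 100 mm wide (its y) outside, 16 mm high, walls and floor 5 mm: room for both lids side by side along x, at 45 mm either side of the middle. Origin: centre of its underside
- paint_tin: bystander: paint tin, 90 mm diameter, 110 mm high. Origin: centre of its underside; leave it where it is
- cleaner: bystander: white bottle, 60 mm diameter, 170 mm high. Origin: centre of its underside; leave it where it is
- tape_roll: bystander: roll of blue tape lying flat, 90 mm diameter, 24 mm high. Origin: centre of its underside; leave it where it is
- brush: bystander: paint brush, 200 mm long, lying flat. Origin: centre of its underside; leave it where it is
- sanding_block: bystander: cork sanding block, 60 x 100 x 30 mm high. Origin: centre of its underside; leave it where it is
- filter_carton: bystander: small upright carton, 90 x 70 x 150 mm. Origin: centre of its underside; leave it where it is
Not all that is in view belongs to the job. Leave any pink look-alike of the pot_3 alone. There is more than one size of the red_lid; the one meant has the size given above.

How it is judged:
By the outcome, as a careful person would: the job done as asked, in the order asked, and still so for the second after the job is handed in, with the robot touching nothing.
Of pot_3, pot_4, pot_5 only 1 to 3 are there at a start; the rules pass over those that are not, and their reading is None.
At some moment in a run one of pot_3, pot_4, pot_5 may be knocked a few centimetres aside while the robot is not near it.
It also fails if it takes over 210 s, if anything falls off the work surface, if the arm or the gripper's body presses on something with over 40 N, if the wrist force passes 120 N, or if a joint passes its speed limit or range.

## Working session

There is one attempt and no reset: what is moved stays moved. The work goes in short steps, Python scripts to look and compute and a tool call to move; the robot and the scene stay as the last step left them, time stands still between calls to the robot, and variables do not carry over. Pictures are saved under pics/ and viewed, at most 14 in all, crops included, and the job is handed in when it is done.

Besides the shell and the picture viewer there is one more tool, called after ">>>" as name([rows], argument=value, ...), one row to a line, values as JSON. drive_tool: Moves the arm, as the interface text tells. Its arguments: {"type":"object","properties":{"moves":{"type":"array","items":{"type":"array","items":{"type":"number"}}},"force":{"type":"number"}},"required":["moves"]}

```bash
ls; mkdir -p pics
cat > h.py <<'E'
import numpy as np,cv2
from plant import ctrl
from scipy.spatial.transform import Rotation as Ro
def cam(name):
    o=ctrl.get_obs(); im=ctrl.camera(name); p=ctrl.camera_params(name); K=np.array(p["intrinsics"])
    if name=="wrist":
        T=np.eye(4);T[:3,:3]=Ro.from_quat(o["tcp_rot"]).as_matrix();T[:3,3]=o["tcp_pos"]
        C=np.linalg.inv(T@np.array(p["hand_eye"]));R,t=C[:3,:3],C[:3,3]
    else: R,t=np.array(p["R"]),np.array(p["t"])
    return im,K,R,t
def proj(c,X): 
    _,K,R,t=c; x=K@(R@np.array(X,float)+t); return x[:2]/x[2]
def ray(c,uv):
    _,K,R,t=c; d=R.T@np.linalg.solve(K,[uv[0],uv[1],1]); return -R.T@t,d/np.linalg.norm(d)
def onz(c,uv,z):
    o,d=ray(c,uv); return o+d*(z-o[2])/d[2]
def tri(rs):
    A=sum(np.eye(3)-np.outer(d,d) for o,d in rs); b=sum((np.eye(3)-np.outer(d,d))@o for o,d in rs)
    return np.linalg.solve(A,b)
E
python3 - <<'E'
from h import *
np.set_printoptions(precision=1,suppress=True)
for n in["scene","top"]:
    c=cam(n); cv2.imwrite(f"pics/{n}0.png",c[0]); print(n,-c[2].T@c[3],c[2])
    for k in["pot_1","red_lid","green_lid","holder","tray"]:
        for d in ctrl.tip_of(n,k):
            uv=np.array(d["at"])*[560,420]; z={'pot_1':0,'red_lid':56,'green_lid':56}.get(k,0)
            print(k,round(d["p"],2),uv,onz(c,uv,z))
print(ctrl.camera_params("wrist"), ctrl.hold_point_z)
E
```

```text
pics
scene [1184.5 -728.6  771.9] [[ 0.8  0.7 -0. ]
 [ 0.4 -0.4 -0.8]
 [-0.5  0.6 -0.6]]
pot_1 0.93 [292.5 237.4] [591.9  -8.5   0. ]
pot_1 0.68 [379.4 173.3] [606.2 505.6   0. ]
pot_1 0.67 [290.4 264.9] [ 664.6 -106.5    0. ]
pot_1 0.64 [233.6 235.8] [ 444.7 -119.1    0. ]
pot_1 0.63 [289.8 198.4] [447.7 152.6   0. ]
red_lid 0.81 [187.6 226.2] [ 358.  -219.9   56. ]
red_lid 0.65 [230.7 220.1] [ 436.5 -116.5   56. ]
red_lid 0.28 [255.8 217.2] [485.9 -57.1  56. ]
green_lid 0.54 [285.7 188.9] [453.2 124.6  56. ]
holder 0.73 [200.2 284.2] [ 524.6 -319.1   -0. ]
holder 0.73 [380.1 175.5] [616.7 492.3   0. ]
holder 0.23 [255.1 217.1] [429.   -5.8   0. ]
tray 0.71 [329.6 187.5] [515.6 300.4   0. ]
tray 0.45 [259.6 316. ] [ 721.  -293.9    0. ]
top [ 352.2   -8.4 1227.5] [[-0.  -1.  -0. ]
 [-1.   0.  -0.2]
 [ 0.2  0.  -1. ]]
pot_1 0.64 [310.8 175.9] [ 657.6 -106.2    0. ]
pot_1 0.61 [276.  200.4] [579.2   6.1   0. ]
red_lid 0.74 [335.6 288. ] [ 307.2 -165.5   56. ]
red_lid 0.59 [317.8 239.2] [ 449.9 -117.6   56. ]
green_lid 0.71 [227.5 244.6] [437.  151.1  56. ]
green_lid 0.59 [435.5 258.2] [ 389.8 -462.4   56. ]
holder 0.93 [379.1 215.7] [ 526.1 -317.6    0. ]
tray 0.79 [185.7 220.7] [517.8 291.1   0. ]
{'intrinsics': array([[310.7,   0. , 279.2],
       [  0. , 310.7, 207.2],
       [  0. ,   0. ,   1. ]]), 'hand_eye': array([[   0. ,   -1. ,   -0.3,   70.2],
       [   1. ,    0. ,   -0. ,   -0.5],
       [   0. ,   -0.3,    1. , -142.1],
       [   0. ,    0. ,    0. ,    1. ]])} -18.700000000000003
```

View pics/scene0.png

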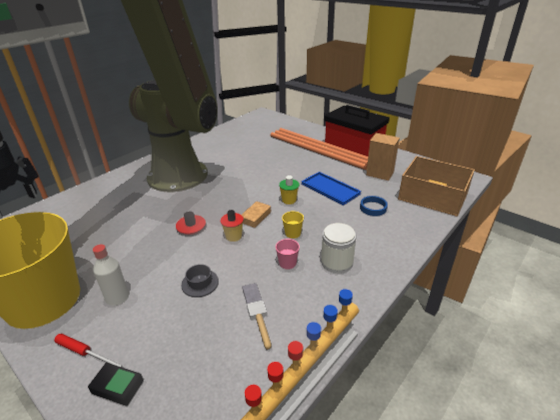

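View pics/top0.png

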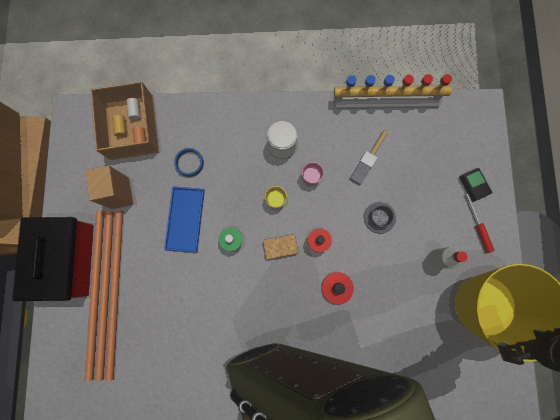

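The scene shows three yellow pots: one with the red lid (scene 232,230), one with the green lid (289,190) and one open (292,226). There is also a pink look-alike (288,254), an oversized red lid on the bench (191,225), the holder (200,280) and the tray (330,187). I'll triangulate these and set out.

```bash
cat >> h.py <<'E'
np.set_printoptions(precision=2,suppress=True)
def plan(xyz=None,yaw=None):
    "tool-frame shift in cm and turn in deg to a tool-down pose with tool x at world heading yaw(deg)"
    o=ctrl.get_obs(); R=Ro.from_quat(o["tcp_rot"]); M=R.as_matrix()
    cur=np.degrees(np.arctan2(M[1,0],M[0,0]))
    out=dict(t=round(o["t"],2),pos=np.round(o["tcp_pos"],1),yaw=round(cur,1),zdir=M[:,2])
    if xyz is not None: out["shift_cm"]=M.T@(np.array(xyz,float)-o["tcp_pos"])/10
    yaw=cur if yaw is None else yaw
    y=np.radians(yaw); G=np.array([[np.cos(y),np.sin(y),0],[np.sin(y),-np.cos(y),0],[0,0,-1]])
    out["turn"]=np.degrees((R.inv()*Ro.from_matrix(G)).as_rotvec())
    return out
def hullcentre(c,mask,z):
    "centre and mean radius of a flat circular outline at height z"
    p=cv2.convexHull(np.argwhere(mask)[:,::-1].astype(np.int32))[:,0]
    m=np.zeros(mask.shape,np.uint8); cv2.fillPoly(m,[p],1)
    P=np.array([onz(c,q,z)[:2] for q in np.argwhere(m)[:,::-1]])
    return P.mean(0),np.sqrt(len(P)and 4*P.var(0).mean()/2)
E
python3 - <<'E'
from h import *
S=cam("scene");T=cam("top")
def pts(n,k): return [np.array(d["at"])*[560,420] for d in ctrl.tip_of(n,k)]
for k in["pot_1","red_lid","green_lid","holder","tray"]:
    a=pts("scene",k);b=pts("top",k)
    for u in a:
        for v in b:
            r=[ray(S,u),ray(T,v)]; X=tri(r)
            e=max(np.linalg.norm(np.cross(X-o,d)) for o,d in r)
            if e<8 and -30<X[2]<120: print(k,X,round(e,1))
hsv=cv2.cvtColor(T[0],cv2.COLOR_BGR2HSV)
m=cv2.inRange(hsv,(105,150,40),(125,255,255)); n,l,s,ce=cv2.connectedComponentsWithStats(m)
i=1+s[1:,4].argmax(); box=cv2.boxPoints(cv2.minAreaRect(np.argwhere(l==i)[:,::-1].astype(np.float32)))
print("tray",[onz(T,q,16)[:2] for q in box],np.mean([onz(T,q,16)[:2] for q in box],0))
print(plan([445,-118,230],None))
print(ctrl.get_obs()["joint_positions"])
E
```

```text
pot_1 [653.3  -97.34  -4.95] 1.9
pot_1 [581.19   2.61   7.18] 1.2
red_lid [ 448.42 -117.11   55.98] 6.1
green_lid [447.17 142.28  49.77] 1.4
holder [ 524.29 -318.89    3.48] 0.1
tray [520.   291.95  -3.12] 5.4
tray [array([428.95, 349.85]), array([628.3 , 333.73]), array([614.98, 233.35]), array([416.42, 252.14])] [522.16 292.27]
{'t': 1.2, 'pos': array([ 188. , -569.8,  231.3]), 'yaw': np.float64(18.3), 'zdir': array([-0.,  0., -1.]), 'shift_cm': array([ 38.56, -34.85,   0.13]), 'turn': array([-0.,  0., -0.])}
[-1.25  0.31 -0.05  1.21 -0.    1.57]
```

>>> drive_tool([
  [1,3,-2.7,0,0,0,0],
  [1,3,-2.7,0,0,0,0],
  [1,3,-2.7,0,0,0,0],
  [1,3,-2.7,0,0,0,0],
  [1,3,-2.7,0,0,0,0],
  [1,3,-2.7,0,0,0,0],
  [1,3,-2.7,0,0,0,0],
  [1,3,-2.7,0,0,0,0],
  [1,3,-2.7,0,0,0,0],
  [1,3,-2.7,0,0,0,0],
], force=40)

```text
t: 2.2
tcp_pos: [388.9, -217.9, 231.6]
tcp_rot: [0.987, 0.159, 0.0, 0.0]
ft_force: [-0.3, -0.6, -0.8]
grip_width: 1.001
grasp_force: 0.0
```

>>> drive_tool([
  [0.6,3,-2.6,0,0,0,0],
  [0.6,3,-2.6,0,0,0,0],
  [0.6,2.5,-2.6,0,0,0,0],
  [0.6,0,0,0,0,0,0],
  [0.6,0,0,0,0,0,0],
])

```text
t: 2.7
tcp_pos: [444.7, -118.1, 231.3]
tcp_rot: [0.987, 0.16, -0.0, 0.0]
ft_force: [0.4, -1.4, -0.4]
grip_width: 0.597
grasp_force: 0.0
```

Run:
```python
from h import *
c=cam("wrist"); cv2.imwrite("pics/w1.png",c[0])
print(ctrl.get_obs()["joint_positions"],plan())
for d in ctrl.silhouettes("wrist","red_lid"):
    print(d["p"],d["region"].sum(),np.array(d["extent"])*[560,420,560,420],*hullcentre(c,d["region"],68))
for d in ctrl.tip_of("wrist","red_lid"): print(d["p"],onz(c,np.array(d["at"])*[560,420],56))
```

```text
[-0.26  0.05 -0.37  1.15 -0.    2.56] {'t': 2.75, 'pos': array([ 444.4, -118.8,  231.3]), 'yaw': np.float64(18.3), 'zdir': array([-0., -0., -1.]), 'turn': array([0.02, 0.02, 0.  ])}
0.97 3631 [283.75 188.71  68.71  66.99] [ 447.21 -120.76] 24.599033480456686
0.72 3773 [288.34 290.09  70.67  64.81] [ 337.19 -163.59] 29.145781016643674
0.89 [ 337.82 -164.06   56.  ]
0.79 [ 442.66 -120.15   56.  ]
```

View pics/w1.png

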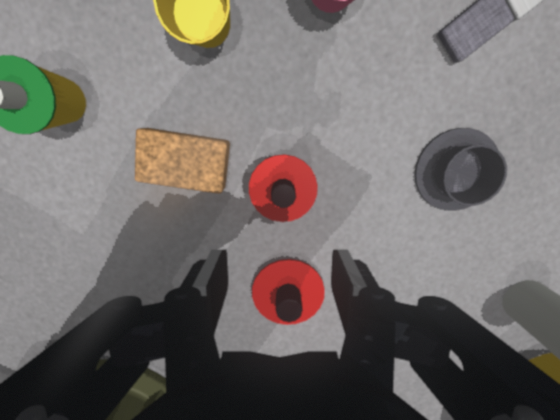

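The wrist view shows the right red lid at pixel (283,188), on its pot. Its flange radius at 68 mm comes to 34.8 mm, which matches, and the larger look-alike is at (288,290). The holder is at (473,172). Going down on the knob.

>>> drive_tool([
  [0.6,0.2,0.3,4,0,0,0],
  [0.6,0,0,4,0,0,0],
  [0.6,0,0,3.5,0,0,0],
  [0.6,0,0,2.4,0,0,0],
  [0.6,0,0,1.5,0,0,0],
  [0.6,0,0,0.5,0,0,0],
  [0,0,0,0,0,0,0],
  [0,0,0,0,0,0,0],
  [0,0,0,0,0,0,0],
  [0,0,0,0,0,0,0],
], force=30)

```text
t: 3.85
tcp_pos: [448.2, -121.2, 73.2]
tcp_rot: [0.987, 0.159, 0.001, 0.0]
ft_force: [0.2, -0.4, 1.2]
grip_width: 0.271
grasp_force: 29.4
```

>>> drive_tool([
  [0,0,0,0,0,0,0],
  [0,0,0,0,0,0,0],
  [0,0,0,-1,0,0,0],
  [0,0,0,-2,0,0,0],
  [0,0,0,-3,0,0,0],
  [0,0,0,-4,0,0,0],
  [0,0,0,-3,0,0,0],
  [0,0,0,0,0,0,0],
])

```text
t: 4.65
tcp_pos: [450.0, -121.4, 207.0]
tcp_rot: [0.987, 0.159, 0.003, 0.001]
ft_force: [0.2, -0.2, -0.4]
grip_width: 0.268
grasp_force: 29.5
```

```bash
sed -i 's#4\*P.var(0).mean()/2#4*P.var(0).mean()#' h.py
python3 - <<'E'
from h import *
o=ctrl.get_obs(); print(o["grip_width"],o["ft_force"],plan([476,296,200],60))
c=cam("wrist"); cv2.imwrite("pics/w2.png",c[0])
E
```

```text
0.26843753309531687 [ 0.25 -0.22 -0.35] {'t': 4.65, 'pos': array([ 450. , -121.4,  207. ]), 'yaw': np.float64(18.3), 'zdir': array([ 0.01, -0.  , -1.  ]), 'shift_cm': array([ 15.55, -38.83,   0.65]), 'turn': array([  0.34,  -0.26, -41.73])}
```

View pics/w2.png

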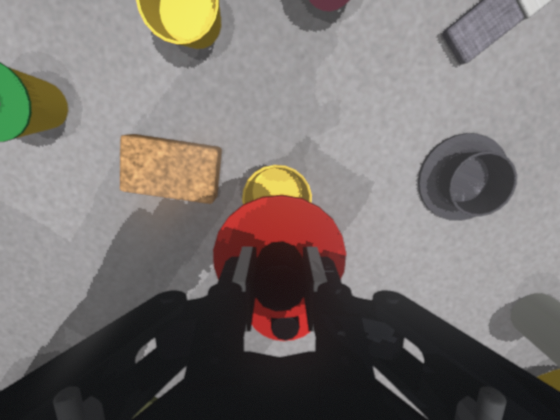

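The red lid is held, and its pot is open at pixel (277,190). Turning, then carrying the lid to the tray.

>>> drive_tool([
  [0,0,0,0,0,0,-8.4],
  [0,0,0,0,0,0,-8.4],
  [0,0,0,0,0,0,-8.3],
  [0,0,0,0,0,0,-8.3],
  [0,0,0,0,0,0,-8.3],
])

```text
t: 5.2
tcp_pos: [446.3, -120.4, 201.0]
tcp_rot: [0.865, 0.502, -0.001, -0.001]
ft_force: [0.3, 0.5, -0.8]
grip_width: 0.271
grasp_force: 29.5
```

>>> drive_tool([
  [0,3.7,-1.8,0,0,0,0],
  [0,3.7,-1.8,0,0,0,0],
  [0,3.7,-1.8,0,0,0,0],
  [0,3.7,-1.8,0,0,0,0],
  [0,3.7,-1.8,0,0,0,0],
  [0,3.7,-1.8,0,0,0,0],
  [0,3.7,-1.8,0,0,0,0],
  [0,3.7,-1.8,0,0,0,0],
  [0,3.7,-1.8,0,0,0,0],
  [0,3.7,-1.8,0,0,0,0],
])

```text
t: 6.2
tcp_pos: [475.6, 290.8, 200.9]
tcp_rot: [0.866, 0.5, -0.001, 0.0]
ft_force: [-0.0, -0.6, -0.5]
grip_width: 0.267
grasp_force: 29.5
```

>>> drive_tool([
  [0,0,0,0,0,0,0],
  [0,0,0,0,0,0,0],
  [0,0,0,0,0,0,0],
])

```text
t: 6.5
tcp_pos: [476.0, 288.4, 201.4]
tcp_rot: [0.866, 0.5, -0.001, 0.0]
ft_force: [0.1, 0.5, 0.5]
grip_width: 0.266
grasp_force: 29.5
```

Run:
```python
from h import *
c=cam("wrist"); cv2.imwrite("pics/w3.png",c[0])
hsv=cv2.cvtColor(c[0],cv2.COLOR_BGR2HSV)
m=cv2.inRange(hsv,(105,150,40),(125,255,255)); n,l,s,ce=cv2.connectedComponentsWithStats(m)
i=1+s[1:,4].argmax(); box=cv2.boxPoints(cv2.minAreaRect(np.argwhere(l==i)[:,::-1].astype(np.float32)))
P=np.array([onz(c,q,14)[:2] for q in box]);print(box,P,P.mean(0))
for d in ctrl.tip_of("wrist","tray"): print(d["p"],onz(c,np.array(d["at"])*[560,420],0))
print(ctrl.get_obs()["joint_positions"],plan([476,296,60],60))
```

```text
[[208.92 148.51]
 [387.98  70.66]
 [426.03 158.16]
 [246.96 236.02]] [[430.99 359.25]
 [624.49 334.31]
 [623.82 236.23]
 [413.95 255.85]] [523.31 296.41]
[ 0.54  0.25 -0.2   1.12 -0.    2.64] {'t': 6.6, 'pos': array([476.5, 288.2, 202. ]), 'yaw': np.float64(59.9), 'zdir': array([-0., -0., -1.]), 'shift_cm': array([ 0.66, -0.43, 14.2 ]), 'turn': array([-0.02,  0.05, -0.11])}
```

View pics/w3.png

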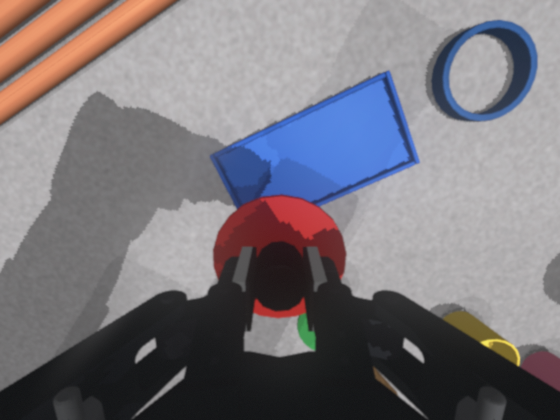

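The tray's visible corners are at about (212,155), (388,73) and (417,160). The lid hides the near corner.

Run:
```python
from h import *
c=cam("wrist")
A,B,C=[onz(c,q,16)[:2] for q in[(212,155),(388,73),(417,160)]]
print(A,B,C,np.linalg.norm(B-A),np.linalg.norm(C-B)); u=(B-A)/np.linalg.norm(B-A); m=(A+C)/2
print(m,"slots",m-45*u,m+45*u); print(plan([*(m-45*u),60],60))
```

```text
[431.17 352.03] [623.96 332.28] [615.06 239.5 ] 193.79670830004684 93.21365378691542
[523.12 295.76] slots [478.35 300.35] [567.88 291.18]
{'t': 6.65, 'pos': array([476.7, 288.3, 202.2]), 'yaw': np.float64(59.9), 'zdir': array([-0., -0., -1.]), 'shift_cm': array([ 1.14, -0.46, 14.22]), 'turn': array([-0.01,  0.03, -0.13])}
```

>>> drive_tool([
  [0,0.9,-0.4,4,0,0,0],
  [0,0,0,4,0,0,0],
  [0,0,0,4,0,0,0],
  [0,0,0,3,0,0,0],
  [0,0,0,1.5,0,0,0],
  [0,0,0,0.8,0,0,0],
  [0,0,0,0,0,0,0],
  [0,0,0,0,0,0,0],
])

```text
t: 7.45
tcp_pos: [478.7, 299.4, 30.3]
tcp_rot: [0.866, 0.499, 0.001, -0.0]
ft_force: [-0.2, 0.1, -0.3]
grip_width: 0.265
grasp_force: 29.5
```

>>> drive_tool([
  [0,0,0,0.3,0,0,0],
  [0,0,0,0.2,0,0,0],
  [0,0,0,0,0,0,0],
])

```text
t: 7.75
tcp_pos: [477.9, 299.5, 24.6]
tcp_rot: [0.866, 0.5, 0.0, -0.0]
ft_force: [-0.3, -0.7, -0.4]
grip_width: 0.271
grasp_force: 29.5
```

>>> drive_tool([
  [0,0,0,0.2,0,0,0],
  [0,0,0,0.1,0,0,0],
  [0.3,0,0,0,0,0,0],
  [0.6,0,0,0,0,0,0],
  [0.6,0,0,0,0,0,0],
  [0.6,0,0,-2,0,0,0],
  [0.6,0,0,-4,0,0,0],
  [0.6,0,0,-4,0,0,0],
  [0.6,0,0,-4,0,0,0],
  [0.6,0,0,-4,0,0,0],
])

```text
t: 8.75
tcp_pos: [477.6, 299.2, 202.9]
tcp_rot: [0.866, 0.5, -0.0, 0.0]
ft_force: [1.6, 0.8, -0.2]
grip_width: 0.6
grasp_force: 0.0
```

>>> drive_tool([
  [0.6,-4,1.3,-2,0,0,0],
  [0.6,-4,1.3,0,0,0,0],
  [0.6,-4,1.3,0,0,0,0],
  [0.6,-3,1,0,0,0,0],
  [0.6,0,0,0,0,0,0],
  [0.6,0,0,0,0,0,0],
])

```text
t: 9.35
tcp_pos: [445.3, 144.8, 221.5]
tcp_rot: [0.867, 0.499, 0.0, -0.0]
ft_force: [-0.4, 0.6, 0.5]
grip_width: 0.601
grasp_force: 0.0
```

Run:
```python
from h import *
c=cam("wrist"); cv2.imwrite("pics/w4.png",c[0])
for k in["red_lid","green_lid"]:
  for d in ctrl.silhouettes("wrist",k):
    print(k,d["p"],np.array(d["extent"])*[560,420,560,420],*hullcentre(c,d["region"],68),*hullcentre(c,d["region"],17))
for d in ctrl.tip_of("wrist","green_lid"): print(d["p"],onz(c,np.array(d["at"])*[560,420],56))
print(plan())
```

```text
red_lid 0.79 [230.89  35.87  74.42  71.69] [477.32 284.93] 29.813261450308946 [476.85 298.52] 34.95463981342872
green_lid 0.82 [287.22 186.31  71.29  69.8 ] [452.8  143.76] 35.02258361456938 [448.11 133.  ] 41.06232381262254
0.91 [452.78 146.48  56.  ]
{'t': 9.55, 'pos': array([445.5, 145.9, 221.2]), 'yaw': np.float64(60.0), 'zdir': array([-0.,  0., -1.]), 'turn': array([-0.01, -0.01,  0.  ])}
```

View pics/w4.png

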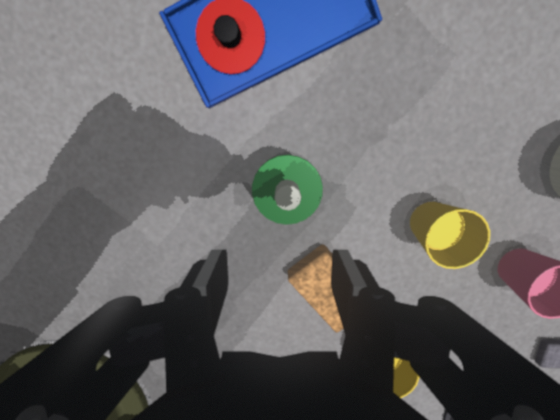

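The red lid lies flat in the tray at pixel (230,35). The green lid is at (287,188), and its radius of 35.0 mm at 68 mm height matches.

>>> drive_tool([
  [0.6,0.2,0.7,4,0,0,0],
  [0.6,0,0,4,0,0,0],
  [0.6,0,0,3.5,0,0,0],
  [0.6,0,0,2,0,0,0],
  [0.6,0,0,1.2,0,0,0],
  [0.6,0,0,0,0,0,0],
  [0,0,0,0,0,0,0],
  [0,0,0,0,0,0,0],
  [0,0,0,0,0,0,0],
  [0,0,0,0,0,0,0],
])

```text
t: 10.55
tcp_pos: [453.5, 143.7, 75.6]
tcp_rot: [0.866, 0.5, 0.001, 0.0]
ft_force: [0.0, 0.3, 5.5]
grip_width: 0.269
grasp_force: 29.6
```

>>> drive_tool([
  [0,0,0,0,0,0,0],
  [0,0,0,0,0,0,0],
  [0,0,0,-1,0,0,0],
  [0,0,0,-2,0,0,0],
  [0,0,0,-3,0,0,0],
  [0,0,0,-4,0,0,0],
  [0,0,0,-1.5,0,0,0],
  [0,0,0,0,0,0,0],
])

```text
t: 11.35
tcp_pos: [454.0, 143.6, 192.3]
tcp_rot: [0.866, 0.5, 0.002, 0.001]
ft_force: [-0.0, 0.1, -0.5]
grip_width: 0.268
grasp_force: 29.5
```

Run:
```python
from h import *
o=ctrl.get_obs(); print(o["grip_width"],plan([567.3,290,180],60))
```

```text
0.267605220629043 {'t': 11.35, 'pos': array([454. , 143.6, 192.3]), 'yaw': np.float64(60.0), 'zdir': array([ 0.,  0., -1.]), 'shift_cm': array([18.34,  2.48,  1.3 ]), 'turn': array([ 0.2 , -0.2 , -0.04])}
```

>>> drive_tool([
  [0,3.7,0.5,0,0,0,0],
  [0,3.7,0.5,0,0,0,0],
  [0,3.7,0.5,0,0,0,0],
  [0,3.7,0.5,0,0,0,0],
  [0,3.5,0.5,0,0,0,0],
  [0,0,0,0,0,0,0],
  [0,0,0,0,0,0,0],
])

```text
t: 12.05
tcp_pos: [564.5, 288.8, 187.2]
tcp_rot: [0.866, 0.5, -0.002, 0.0]
ft_force: [0.2, 0.2, -0.3]
grip_width: 0.27
grasp_force: 29.5
```

>>> drive_tool([
  [0,0,0,4,0,0,0],
  [0,0,0,4,0,0,0],
  [0,0,0,4,0,0,0],
  [0,0,0,2.5,0,0,0],
  [0,0,0,1,0,0,0],
  [0,0,0,0.8,0,0,0],
  [0,0,0,0,0,0,0],
  [0,0,0,0,0,0,0],
])

```text
t: 12.85
tcp_pos: [566.4, 289.4, 27.8]
tcp_rot: [0.866, 0.5, 0.001, 0.0]
ft_force: [1.0, 0.2, -0.2]
grip_width: 0.265
grasp_force: 29.5
```

>>> drive_tool([
  [0,0,0,0.2,0,0,0],
  [0,0,0,0.1,0,0,0],
  [0.3,0,0,0,0,0,0],
  [0.6,0,0,0,0,0,0],
  [0.6,0,0,0,0,0,0],
  [0.6,0,0,-2,0,0,0],
  [1,0,0,-4,0,0,0],
  [1,0,0,-4,0,0,0],
  [1,0,0,-4,0,0,0],
  [1,0,0,-4,0,0,0],
])

```text
t: 13.85
tcp_pos: [565.2, 289.0, 204.9]
tcp_rot: [0.866, 0.5, -0.0, -0.0]
ft_force: [0.7, 0.2, -0.6]
grip_width: 1.001
grasp_force: 0.0
```

>>> drive_tool([
  [1,-3,2,-1,0,0,0],
  [1,-3,2,-1,0,0,0],
  [1,-3,2,0,0,0,0],
  [1,-3,2,0,0,0,0],
  [1,-3,2,0,0,0,0],
  [1,-3,2,0,0,0,0],
  [1,-3,2,0,0,0,0],
  [1,-3,1.8,0,0,0,0],
  [1,0,0,0,0,0,0],
  [1,0,0,0,0,0,0],
])

```text
t: 14.85
tcp_pos: [582.1, 1.7, 223.3]
tcp_rot: [0.867, 0.499, 0.0, -0.0]
ft_force: [0.9, -0.5, -0.1]
grip_width: 1.005
grasp_force: 0.0
```

```bash
cat >> h.py <<'E'
def yellow(c,z=64):
    "rim centres of yellow pots from hue mask: fit of projected rim+foot cone to mask is avoided, use networks' region"
    out=[]
    for d in ctrl.silhouettes("wrist","pot_1"):
        r=d["region"]; h=cv2.cvtColor(c[0],cv2.COLOR_BGR2HSV)[r]
        out.append((round(d["p"],2),np.round(np.array(d["extent"])*[560,420,560,420]),np.median(h,0),fitpot(c,r)))
    return out
def fitpot(c,r):
    from scipy.optimize import minimize
    a=np.linspace(0,2*np.pi,48)
    x0=onz(c,np.argwhere(r)[:,::-1].mean(0),40)[:2]
    def f(x):
        pts=np.array([proj(c,[x[0]+R*np.cos(t),x[1]+R*np.sin(t),z]) for R,z in((33.5,64),(24.5,0)) for t in a])
        m=np.zeros(r.shape,np.uint8); cv2.fillConvexPoly(m,cv2.convexHull((pts*16).astype(np.int32)),1,shift=4)
        m=m.astype(bool); return 1-(m&r).sum()/(m|r).sum()
    s=minimize(f,x0,method="Nelder-Mead",options=dict(initial_simplex=[x0,x0+[15,0],x0+[0,15]],xatol=.3))
    return s.x,1-s.fun
E
python3 - <<'E'
from h import *
c=cam("wrist"); cv2.imwrite("pics/w5.png",c[0])
for y in yellow(c): print(*y)
for d in ctrl.tip_of("wrist","pot_1"): print(d["p"],onz(c,np.array(d["at"])*[560,420],0))
print(plan())
E
```

```text
0.93 [313. 168.  69.  69.] [ 24. 147. 195.] (array([621.13,   6.02]), np.float64(0.9514255543822597))
0.74 [388. 236.  69.  62.] [171.  90. 140.] (array([ 652.06, -104.35]), np.float64(0.8442511552052188))
0.72 [ 98. 134.  92.  70.] [ 24. 172. 116.] (array([452.19, 141.93]), np.float64(0.9676646706586827))
0.67 [230. 326.  55.  69.] [ 23. 158. 120.] (array([ 446.17, -120.19]), np.float64(0.8565323565323565))
0.92 [623.08   7.97   0.  ]
0.89 [449.94 142.61   0.  ]
0.72 [ 445.65 -120.71    0.  ]
0.61 [ 655.4  -104.94    0.  ]
{'t': 15.0, 'pos': array([582.1,   3.3, 223.3]), 'yaw': np.float64(60.0), 'zdir': array([-0.,  0., -1.]), 'turn': array([-0.01, -0.01,  0.  ])}
```

View pics/w5.png

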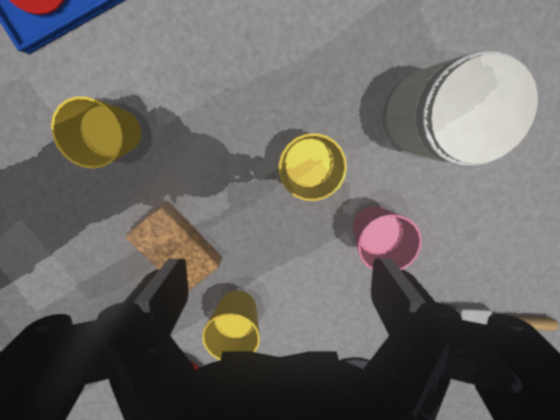

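Pot_3 (pixel 313,168) has been knocked to about (621,7), between the pink pot (390,240) and the tin. I'll turn the closing line away from both and look again.

>>> drive_tool([
  [1,0,0,0,0,0,-8],
  [1,0,0,0,0,0,-8],
  [1,0,0,0,0,0,-8],
  [1,0,0,0,0,0,-8],
  [1,0,0,0,0,0,-8],
  [1,0,0,0,0,0,-8],
  [1,0,0,0,0,0,-8],
  [1,0,0,0,0,0,-8],
  [1,0,0,0,0,0,-8],
  [1,0,0,0,0,0,-8],
])

```text
t: 16.0
tcp_pos: [582.1, 3.7, 223.3]
tcp_rot: [0.339, 0.941, 0.0, -0.0]
ft_force: [0.3, -0.2, 0.2]
grip_width: 1.003
grasp_force: 0.0
```

>>> drive_tool([
  [1,-1.4,1.4,0,0,0,0],
  [1,-1.4,1.4,0,0,0,0],
  [1,0,0,0,0,0,0],
  [1,0,0,0,0,0,0],
])

```text
t: 16.4
tcp_pos: [621.2, 6.7, 222.9]
tcp_rot: [0.342, 0.94, -0.0, -0.001]
ft_force: [0.3, -0.2, 0.2]
grip_width: 0.997
grasp_force: 0.0
```

Run:
```python
from h import *
c=cam("wrist")
Y=yellow(c)
for y in Y: print(*y)
for d in ctrl.silhouettes("wrist","paint_tin"): print(d["p"],hullcentre(c,d["region"],110))
for d in ctrl.silhouettes("wrist","holder"): print("h",d["p"],np.array(d["extent"])*[560,420,560,420],hullcentre(c,d["region"],3))
print(plan([*Y[0][3][0],100],140))
```

```text
0.91 [ 69. 137.  95.  72.] [ 24. 173. 110.] (array([ 447.13, -120.14]), np.float64(0.9374045801526718))
0.58 [279. 193.  64.  69.] [ 24. 149. 183.] (array([621.21,   5.68]), np.float64(0.9351930121160891))
0.56 [220. 272.  60.  72.] [171.  93. 114.] (array([ 651.96, -105.73]), np.float64(0.9487481590574374))
0.75 (array([730.66,  -6.97]), np.float64(55.09834130324453))
h 0.87 [ 40.66 283.75  81.31  76.31] (array([ 521.15, -322.7 ]), np.float64(56.363337647652244))
{'t': 16.6, 'pos': array([620.9,   5.9, 223.4]), 'yaw': np.float64(140.0), 'zdir': array([-0.,  0., -1.]), 'shift_cm': array([  5.2 , -20.82,  12.35]), 'turn': array([-0.01, -0.01, -0.01])}
```

>>> drive_tool([
  [1,0,0,4,0,0,0],
  [1,0,0,4,0,0,0],
  [1,0,0,4,0,0,0],
  [1,0,0,3,0,0,0],
  [1,0,0,2,0,0,0],
  [1,0,0,1.5,0,0,0],
  [1,0,0,0.7,0,0,0],
  [1,0,0,0,0,0,0],
  [1,0,0,0,0,0,0],
])

```text
t: 17.5
tcp_pos: [622.4, 5.7, 32.4]
tcp_rot: [0.342, 0.94, 0.0, 0.001]
ft_force: [-0.1, 0.0, 0.2]
grip_width: 1.002
grasp_force: 0.0
```

>>> drive_tool([
  [0.7,0,0,0,0,0,0],
  [0.7,0,0,0,0,0,0],
  [0.6,0,0,0,0,0,0],
  [0.5,0,0,0,0,0,0],
  [0.3,0,0,0,0,0,0],
  [0,0,0,0,0,0,0],
  [0,0,0,0,0,0,0],
], force=40)

```text
t: 18.2
tcp_pos: [622.8, 5.5, 33.2]
tcp_rot: [0.342, 0.94, 0.0, 0.001]
ft_force: [-1.3, -0.1, 7.1]
grip_width: 0.748
grasp_force: 42.7
```

>>> drive_tool([
  [0,0,0,-1,0,0,0],
  [0,0,0,-2,0,0,0],
  [0,0,0,-4,0,0,0],
  [0,0,0,-4,0,0,0],
  [0,0,0,-4,0,0,0],
  [0,0,0,-2,0,0,0],
  [0,0,0,0,0,0,0],
  [0,0,0,0,0,0,0],
])

```text
t: 19.0
tcp_pos: [621.6, 5.7, 201.5]
tcp_rot: [0.342, 0.94, 0.0, 0.0]
ft_force: [-0.5, 0.2, -1.2]
grip_width: 0.754
grasp_force: 44.6
```

Run:
```python
from h import *
c=cam("wrist"); cv2.imwrite("pics/w6.png",c[0])
s=cam("scene"); cv2.imwrite("pics/s6.png",cv2.resize(s[0][150:300,150:400],None,fx=3,fy=3))
o=ctrl.get_obs(); print(o["grip_width"],o["grasp_force"],o["ft_force"],plan([524,-319.5,200],140))
T=cam("top")
for d in ctrl.silhouettes("top","holder"): print("h",d["p"],hullcentre(T,d["region"],5))
```

```text
0.7510339808993018 44.63199546094984 [ 0.24  0.19 -0.87] {'t': 19.1, 'pos': array([620.4,   5.7, 199.6]), 'yaw': np.float64(140.0), 'zdir': array([-0., -0., -1.]), 'shift_cm': array([-13.54, -31.1 ,  -0.01]), 'turn': array([-0.11, -0.12, -0.03])}
h 0.62 (array([ 521.95, -316.62]), np.float64(51.25972573786605))
```

View pics/s6.png

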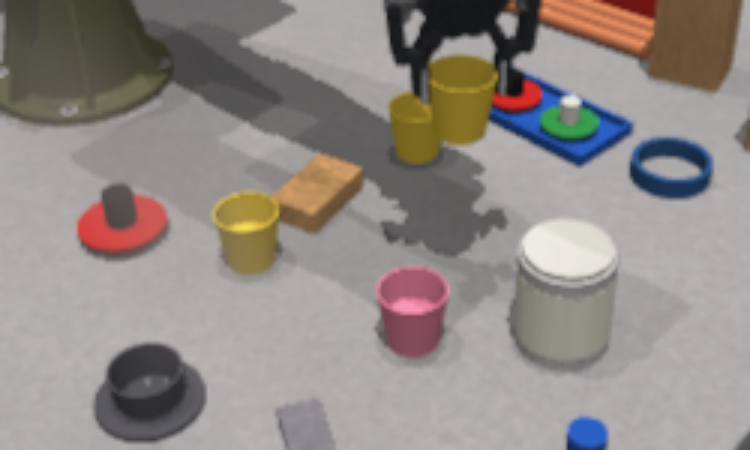

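View pics/w6.png

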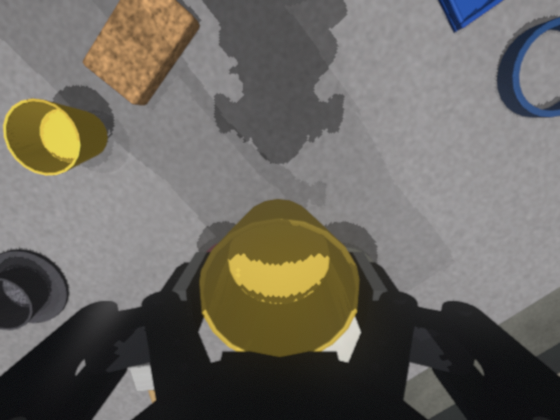

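Pot_3 hangs upright in the fingers, both lids lie flat in the tray, and the holder is at (145,380) in the crop. I'll stop just past the holder so the wrist camera sees it unobstructed.

>>> drive_tool([
  [0,-2.2,-3.1,0,0,0,0],
  [0,-2.2,-3.1,0,0,0,0],
  [0,-2.2,-3.1,0,0,0,0],
  [0,-2.2,-3.1,0,0,0,0],
  [0,-2.2,-3.1,0,0,0,0],
  [0,-2.2,-3.1,0,0,0,0],
  [0,-2.2,-3.1,0,0,0,0],
  [0,-2.2,-3.1,0,0,0,0],
  [0,-2.2,-3.1,0,0,0,0],
  [0,-2.2,-3.1,0,0,0,0],
])

```text
t: 20.2
tcp_pos: [589.7, -374.3, 199.7]
tcp_rot: [0.342, 0.94, 0.0, -0.001]
ft_force: [0.8, -0.2, -1.2]
grip_width: 0.755
grasp_force: 44.7
```

>>> drive_tool([
  [0,0,0,0,0,0,0],
  [0,0,0,0,0,0,0],
  [0,0,0,0,0,0,0],
])

```text
t: 20.5
tcp_pos: [590.3, -372.1, 200.4]
tcp_rot: [0.342, 0.94, 0.0, -0.001]
ft_force: [0.0, -0.2, -1.3]
grip_width: 0.754
grasp_force: 44.7
```

```bash
cat >> h.py <<'E'
def fitcone(c,r,rings,x0):
    "xy of upright body of revolution given (radius,z) rings: outline IoU fit"
    from scipy.optimize import minimize
    a=np.linspace(0,2*np.pi,60); x0=np.array(x0,float)
    def f(x):
        m=np.zeros(r.shape,np.uint8)
        for g in rings:
            pts=np.array([proj(c,[x[0]+R*np.cos(t),x[1]+R*np.sin(t),z]) for R,z in g for t in a])
            cv2.fillConvexPoly(m,cv2.convexHull((pts*16).astype(np.int32)),1,shift=4)
        m=m.astype(bool); return 1-(m&r).sum()/(m|r).sum()
    s=minimize(f,x0,method="Nelder-Mead",options=dict(initial_simplex=[x0,x0+[10,0],x0+[0,10]],xatol=.2))
    return s.x,1-s.fun
E
python3 - <<'E'
from h import *
c=cam("wrist"); cv2.imwrite("pics/w7.png",c[0])
for d in ctrl.silhouettes("wrist","holder"): print("h",d["p"],np.array(d["extent"])*[560,420,560,420],fitcone(c,d["region"],[[(50,0),(50,6)],[(28,6),(34.5,40)]],[523,-318]))
g=cv2.medianBlur(cv2.cvtColor(c[0],cv2.COLOR_BGR2GRAY),3)
print(proj(c,[523,-318,40]),proj(c,[523,-318,0]),plan([523,-318,100],140))
# held pot: projected rim at TCP axis
p=np.array(ctrl.get_obs()["tcp_pos"]); 
for dz in(28,31,34): print(dz,[np.round(proj(c,p+[33.5*np.cos(t),33.5*np.sin(t),dz])) for t in np.radians([140,230,320,50])])
E
```

```text
h 0.82 [278.99  98.24 100.41 100.09] (array([ 521.47, -317.48]), np.float64(0.9611166500498505))
[277.24 100.66] [277.44 102.68] {'t': 20.6, 'pos': array([ 590.8, -371.8,  201. ]), 'yaw': np.float64(140.1), 'zdir': array([-0.,  0., -1.]), 'shift_cm': array([ 8.64, -0.23, 10.11]), 'turn': array([ 0.01, -0.05,  0.05])}
28 [array([281., 220.]), array([200., 297.]), array([281., 363.]), array([362., 297.])]
31 [array([281., 223.]), array([198., 301.]), array([281., 368.]), array([363., 301.])]
34 [array([281., 225.]), array([196., 305.]), array([281., 374.]), array([365., 305.])]
```

View pics/w7.png

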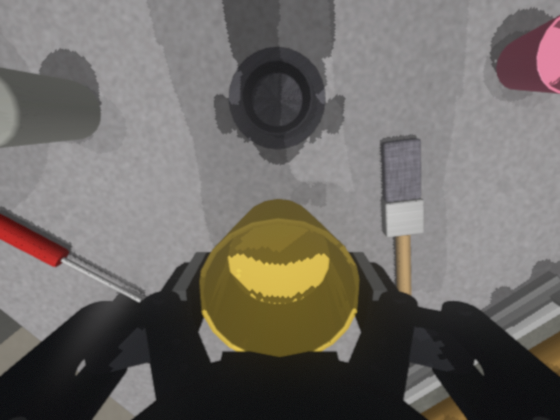

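Both the held pot's rim (centre about 279,287) and the holder (278,97) are clear, and the holder is at (522,-318). Moving over it and going down.

>>> drive_tool([
  [0,3,-0.1,0,0,0,0],
  [0,3,-0.1,0,0,0,0],
  [0,2.7,-0.1,0,0,0,0],
  [0,0,0,3,0,0,0],
  [0,0,0,3,0,0,0],
  [0,0,0,3,0,0,0],
  [0,0,0,3,0,0,0],
  [0,0,0,0,0,0,0],
  [0,0,0,0,0,0,0],
])

```text
t: 21.5
tcp_pos: [522.0, -318.6, 81.7]
tcp_rot: [0.342, 0.94, 0.0, -0.0]
ft_force: [0.5, 0.2, -0.4]
grip_width: 0.752
grasp_force: 44.9
```

Run:
```python
from h import *
print(plan([522.2,-317.7,50],140))
```

```text
{'t': 21.5, 'pos': array([ 522. , -318.6,   81.7]), 'yaw': np.float64(140.0), 'zdir': array([-0.,  0., -1.]), 'shift_cm': array([0.04, 0.08, 3.17]), 'turn': array([-0.01, -0.05,  0.03])}
```

>>> drive_tool([
  [0,0,0,1,0,0,0],
  [0,0,0,1,0,0,0],
  [0,0,0,0.8,0,0,0],
  [0,0,0,0.4,0,0,0],
  [0,0,0,0,0,0,0],
])

```text
t: 22.0
tcp_pos: [521.5, -319.2, 48.5]
tcp_rot: [0.342, 0.94, 0.0, -0.001]
ft_force: [0.3, 0.4, -1.6]
grip_width: 0.753
grasp_force: 44.9
```

>>> drive_tool([
  [0,0,0,0.3,0,0,0],
  [0,0,0,0.2,0,0,0],
  [0,0,0,0,0,0,0],
])

```text
t: 22.3
tcp_pos: [522.0, -319.5, 44.1]
tcp_rot: [0.342, 0.94, 0.0, -0.0]
ft_force: [0.9, -0.1, -1.3]
grip_width: 0.755
grasp_force: 44.9
```

>>> drive_tool([
  [0,0,0,0.2,0,0,0],
  [0,0,0,0.2,0,0,0],
  [0,0,0,0,0,0,0],
])

```text
t: 22.6
tcp_pos: [522.2, -318.8, 40.5]
tcp_rot: [0.342, 0.94, 0.001, 0.0]
ft_force: [0.0, 3.8, 0.5]
grip_width: 0.756
grasp_force: 45.0
```

>>> drive_tool([
  [0.85,0,0,0,0,0,0],
  [1,0,0,0,0,0,0],
  [1,0,0,0,0,0,0],
  [1,0,0,-1,0,0,0],
  [1,0,0,-3,0,0,0],
  [1,0,0,-4,0,0,0],
  [1,0,0,-4,0,0,0],
  [1,0,0,-4,0,0,0],
  [1,0,0,-2,0,0,0],
])

```text
t: 23.5
tcp_pos: [523.5, -320.5, 225.4]
tcp_rot: [0.342, 0.94, -0.001, 0.003]
ft_force: [-0.0, -0.8, -0.8]
grip_width: 0.999
grasp_force: 0.0
```

>>> drive_tool([
  [1,3.7,2,0,0,0,0],
  [1,3.7,2.1,0,0,0,0],
  [1,3.7,2.1,0,0,0,0],
  [1,3.7,2.1,0,0,0,0],
  [1,3.7,2.1,0,0,0,0],
  [1,0,0,0,0,0,0],
  [1,0,0,0,0,0,0],
])

```text
t: 24.2
tcp_pos: [447.5, -120.4, 221.3]
tcp_rot: [0.341, 0.94, -0.0, 0.001]
ft_force: [1.1, 0.4, 0.8]
grip_width: 0.998
grasp_force: 0.0
```

Run:
```python
from h import *
c=cam("wrist"); cv2.imwrite("pics/w8.png",c[0])
for y in yellow(c): print(*y)
print(plan([447,-120,100],140))
s=cam("scene"); cv2.imwrite("pics/s8.png",cv2.resize(s[0][150:320,130:380],None,fx=3,fy=3))
```

```text
0.94 [278. 190.  68.  67.] [ 24. 147. 192.] (array([ 446.02, -119.95]), np.float64(0.9446607341490545))
0.94 [506.  24. 107.  48.] [ 24. 166. 103.] (array([451.72, 143.08]), np.float64(0.9852738150023009))
0.9 [194. 338.  50.  61.] [ 24. 162. 101.] (array([ 525.79, -323.22]), np.float64(0.575318141461971))
0.63 [381. 325.  15.  33.] [172.  96. 104.] (array([ 674.07, -157.58]), np.float64(0.05053191489361697))
{'t': 24.3, 'pos': array([ 448. , -121.5,  221. ]), 'yaw': np.float64(139.9), 'zdir': array([ 0., -0., -1.]), 'shift_cm': array([ 0.2 ,  0.05, 12.1 ]), 'turn': array([ 0.02,  0.09, -0.05])}
```

View pics/s8.png

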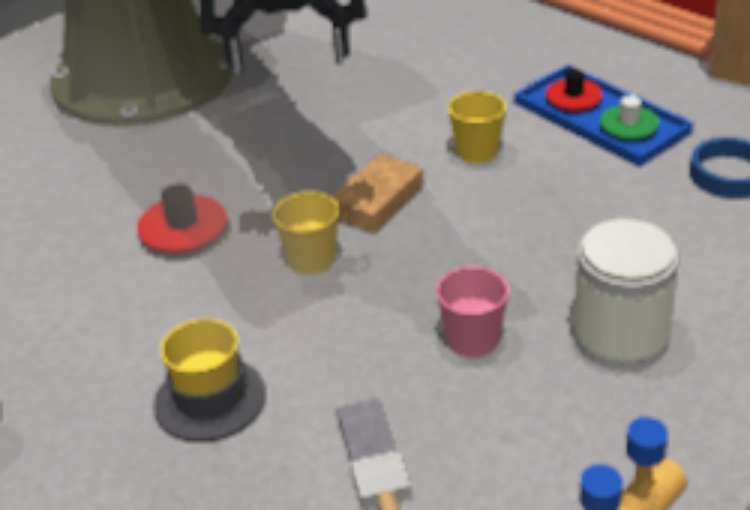

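Pot_3 stands upright in the holder (crop 200,350). The next pot, pot_1, is at (446,-120).

>>> drive_tool([
  [1,0.2,0,4,0,0,0],
  [1,0,0,4,0,0,0],
  [1,0,0,4,0,0,0],
  [1,0,0,3,0,0,0],
  [1,0,0,2,0,0,0],
  [1,0,0,1.3,0,0,0],
  [1,0,0,0.6,0,0,0],
  [1,0,0,0,0,0,0],
  [1,0,0,0,0,0,0],
])

```text
t: 25.25
tcp_pos: [446.4, -120.2, 31.8]
tcp_rot: [0.343, 0.939, 0.0, 0.0]
ft_force: [-0.1, -0.3, -0.1]
grip_width: 0.999
grasp_force: 0.0
```

>>> drive_tool([
  [0.7,0,0,0,0,0,0],
  [0.7,0,0,0,0,0,0],
  [0.6,0,0,0,0,0,0],
  [0.5,0,0,0,0,0,0],
  [0.3,0,0,0,0,0,0],
  [0,0,0,0,0,0,0],
  [0,0,0,0,0,0,0],
])

```text
t: 25.95
tcp_pos: [446.9, -120.2, 32.8]
tcp_rot: [0.342, 0.94, -0.0, 0.001]
ft_force: [-1.3, -0.2, 8.8]
grip_width: 0.765
grasp_force: 42.0
```

>>> drive_tool([
  [0,0,0,-1,0,0,0],
  [0,0,0,-2,0,0,0],
  [0,0,0,-4,0,0,0],
  [0,0,0,-4,0,0,0],
  [0,0,0,-4,0,0,0],
  [0,0,0,-2,0,0,0],
  [0,0,0,0,0,0,0],
  [0,0,0,0,0,0,0],
])

```text
t: 26.75
tcp_pos: [445.8, -119.5, 201.4]
tcp_rot: [0.342, 0.94, 0.0, 0.0]
ft_force: [-0.5, 0.1, -1.9]
grip_width: 0.761
grasp_force: 44.8
```

Run:
```python
from h import *
print(plan([592,-376,201],140))
```

```text
{'t': 26.75, 'pos': array([ 445.8, -119.5,  201.4]), 'yaw': np.float64(140.0), 'zdir': array([ 0., -0., -1.]), 'shift_cm': array([-27.69, -10.23,   0.06]), 'turn': array([ 0.02,  0.04, -0.03])}
```

>>> drive_tool([
  [0,-3.4,-1.3,0,0,0,0],
  [0,-3.4,-1.3,0,0,0,0],
  [0,-3.5,-1.3,0,0,0,0],
  [0,-3.5,-1.3,0,0,0,0],
  [0,-3.5,-1.3,0,0,0,0],
  [0,-3.5,-1.3,0,0,0,0],
  [0,-3.5,-1.3,0,0,0,0],
  [0,-3.4,-1.1,0,0,0,0],
  [0,0,0,0,0,0,0],
  [0,0,0,0,0,0,0],
])

```text
t: 27.75
tcp_pos: [591.1, -375.6, 198.1]
tcp_rot: [0.343, 0.939, 0.001, -0.002]
ft_force: [-0.4, 0.5, -1.6]
grip_width: 0.759
grasp_force: 44.8
```

```bash
cat >> h.py <<'E'
def stack(c,zrim,x0):
    "centre of the standing top pot's rim from the yellow mask away from the held pot"
    h=cv2.cvtColor(c[0],cv2.COLOR_BGR2HSV); m=cv2.inRange(h,(18,90,50),(32,255,255))
    n,l,s,ce=cv2.connectedComponentsWithStats(m); u=proj(c,[*x0,zrim-15])
    i=min((i for i in range(1,n) if s[i,4]>300),key=lambda i:np.linalg.norm(ce[i]-u)); r=l==i
    return s[i],fitcone(c,r,[[(33.5,zrim),(29.5,zrim-29)]],x0)
E
python3 - <<'E'
from h import *
c=cam("wrist"); cv2.imwrite("pics/w9.png",c[0]); S=stack(c,70,[522,-318]); print(S, S[1][0])
print(plan([*S[1][0],201],140))
E
```

```text
(array([ 238,   47,   82,   87, 5583], dtype=int32), (array([ 520.39, -316.93]), np.float64(0.9781009110021023))) [ 520.39 -316.93]
{'t': 27.8, 'pos': array([ 591.1, -375. ,  198.9]), 'yaw': np.float64(140.0), 'zdir': array([-0.,  0., -1.]), 'shift_cm': array([ 9.15, -0.1 , -0.17]), 'turn': array([-0.02, -0.23, -0.04])}
```

View pics/w9.png

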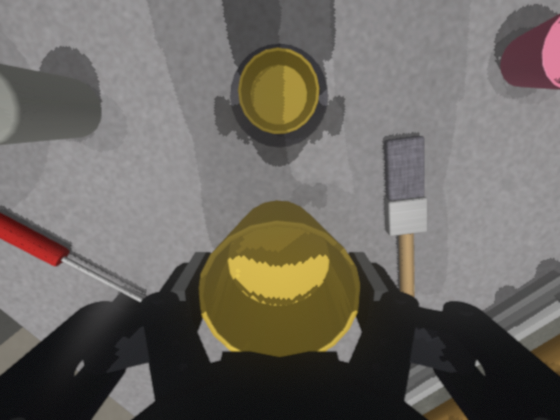

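The pot in the holder is upright at (279,90), with its centre at about (521,-318). Nesting pot_1.

>>> drive_tool([
  [0,3,0,0,0,0,0],
  [0,3,-0.1,0,0,0,0],
  [0,3,0,0,0,0,0],
  [0,0,0,3,0,0,0],
  [0,0,0,3,0,0,0],
  [0,0,0,2,0,0,0],
  [0,0,0,0,0,0,0],
  [0,0,0,0,0,0,0],
])

```text
t: 28.6
tcp_pos: [522.1, -317.7, 121.6]
tcp_rot: [0.342, 0.94, 0.0, -0.0]
ft_force: [0.4, -0.1, -1.2]
grip_width: 0.762
grasp_force: 44.8
```

>>> drive_tool([
  [0,0,0,1,0,0,0],
  [0,0,0,1,0,0,0],
  [0,0,0,0.8,0,0,0],
  [0,0,0,0.8,0,0,0],
  [0,0,0,0,0,0,0],
  [0,0,0,0,0,0,0],
])

```text
t: 29.2
tcp_pos: [522.5, -318.7, 85.0]
tcp_rot: [0.342, 0.94, 0.0, -0.0]
ft_force: [0.4, 0.4, -0.8]
grip_width: 0.756
grasp_force: 44.8
```

>>> drive_tool([
  [0,-0.05,0.05,0.5,0,0,0],
  [0,0,0,0.4,0,0,0],
  [0,0,0,0.3,0,0,0],
  [0,0,0,0,0,0,0],
])

```text
t: 29.6
tcp_pos: [523.1, -318.5, 72.9]
tcp_rot: [0.342, 0.94, 0.0, -0.0]
ft_force: [-1.2, 1.0, -0.2]
grip_width: 0.757
grasp_force: 44.9
```

>>> drive_tool([
  [0,0,0,0.2,0,0,0],
  [0,0,0,0.1,0,0,0],
  [0,0,0,0,0,0,0],
])

```text
t: 29.9
tcp_pos: [523.0, -318.5, 70.0]
tcp_rot: [0.342, 0.94, 0.0, -0.0]
ft_force: [-1.9, 0.5, -0.3]
grip_width: 0.761
grasp_force: 44.9
```

>>> drive_tool([
  [0,-0.05,-0.05,0.1,0,0,0],
  [0,0,0,0.1,0,0,0],
  [0,0,0,0,0,0,0],
])

```text
t: 30.2
tcp_pos: [523.7, -319.3, 69.5]
tcp_rot: [0.342, 0.94, 0.0, 0.0]
ft_force: [-3.4, 3.8, 9.3]
grip_width: 0.76
grasp_force: 45.4
```

Contact at the expected height. Releasing and going to pot_2.

>>> drive_tool([
  [0.85,0,0,0,0,0,0],
  [1,0,0,0,0,0,0],
  [1,0,0,0,0,0,0],
  [1,0,0,-1,0,0,0],
  [1,0,0,-3,0,0,0],
  [1,0,0,-4,0,0,0],
  [1,0,0,-4,0,0,0],
  [1,0,0,-3,0,0,0],
  [1,3,2.6,0,0,0,0],
  [1,3,2.6,0,0,0,0],
])

```text
t: 31.2
tcp_pos: [511.9, -241.4, 220.4]
tcp_rot: [0.343, 0.939, -0.0, 0.002]
ft_force: [-0.3, 0.5, -0.1]
grip_width: 0.997
grasp_force: 0.0
```

>>> drive_tool([
  [1,2.9,2.6,0,0,0,0],
  [1,2.9,2.6,0,0,0,0],
  [1,2.9,2.6,0,0,0,0],
  [1,2.9,2.6,0,0,0,0],
  [1,2.9,2.6,0,0,0,0],
  [1,2.9,2.6,0,0,0,0],
  [1,2.9,2.6,0,0,0,0],
  [1,2.9,2.6,0,0,0,0],
  [1,2.9,2.5,0,0,0,0],
  [1,2.9,2.5,0,0,0,0],
])

```text
t: 32.2
tcp_pos: [454.7, 144.7, 219.2]
tcp_rot: [0.342, 0.94, 0.0, 0.001]
ft_force: [0.8, 0.3, 0.1]
grip_width: 1.0
grasp_force: 0.0
```

>>> drive_tool([
  [1,0,0,0,0,0,0],
  [1,0,0,0,0,0,0],
  [1,0,0,0,0,0,0],
])

```text
t: 32.5
tcp_pos: [455.1, 142.4, 218.6]
tcp_rot: [0.343, 0.939, -0.0, 0.0]
ft_force: [0.9, -0.8, 0.4]
grip_width: 0.997
grasp_force: 0.0
```

Run:
```python
from h import *
c=cam("wrist"); cv2.imwrite("pics/w10.png",c[0])
Y=yellow(c)
for y in Y: print(*y)
print(plan([*Y[0][3][0],32],140))
s=cam("scene"); cv2.imwrite("pics/s10.png",cv2.resize(s[0][150:320,130:380],None,fx=3,fy=3))
```

```text
0.56 [278. 189.  71.  65.] [ 23. 149. 187.] (array([451.74, 142.88]), np.float64(0.9467391304347826))
{'t': 32.6, 'pos': array([455.2, 142. , 218.5]), 'yaw': np.float64(139.9), 'zdir': array([ 0., -0., -1.]), 'shift_cm': array([ 0.32, -0.15, 18.65]), 'turn': array([-0.  ,  0.02, -0.14])}
```

View pics/s10.png

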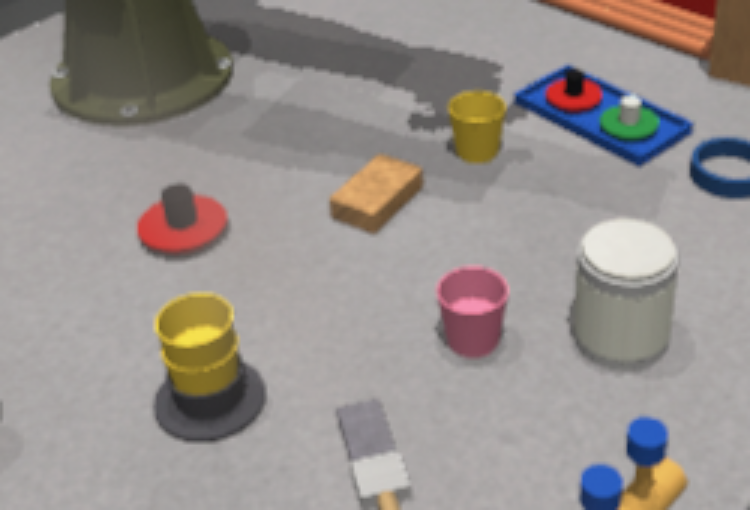

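The two pots are nested upright in the holder (crop 200,345). Now pot_2.

>>> drive_tool([
  [1,0.3,-0.1,4,0,0,0],
  [1,0,0,4,0,0,0],
  [1,0,0,4,0,0,0],
  [1,0,0,3,0,0,0],
  [1,0,0,2,0,0,0],
  [1,0,0,1.1,0,0,0],
  [1,0,0,0.6,0,0,0],
  [1,0,0,0,0,0,0],
  [1,0,0,0,0,0,0],
])

```text
t: 33.55
tcp_pos: [452.9, 144.4, 32.2]
tcp_rot: [0.342, 0.94, 0.0, 0.001]
ft_force: [0.7, -0.0, 0.4]
grip_width: 1.001
grasp_force: 0.0
```

>>> drive_tool([
  [0.7,0,0,0,0,0,0],
  [0.7,0,0,0,0,0,0],
  [0.6,0,0,0,0,0,0],
  [0.5,0,0,0,0,0,0],
  [0.3,0,0,0,0,0,0],
  [0,0,0,0,0,0,0],
  [0,0,0,0,0,0,0],
])

```text
t: 34.25
tcp_pos: [453.0, 144.3, 32.9]
tcp_rot: [0.342, 0.94, 0.0, 0.001]
ft_force: [-1.5, -2.4, 9.8]
grip_width: 0.756
grasp_force: 41.5
```

>>> drive_tool([
  [0,0,0,-1,0,0,0],
  [0,0,0,-2,0,0,0],
  [0,0,0,-4,0,0,0],
  [0,0,0,-4,0,0,0],
  [0,0,0,-4,0,0,0],
  [0,0,0,-3,0,0,0],
  [0,0,0,-2,0,0,0],
  [0,0,0,0,0,0,0],
])

```text
t: 35.05
tcp_pos: [453.8, 145.0, 235.0]
tcp_rot: [0.342, 0.94, 0.002, 0.002]
ft_force: [0.5, 0.3, -1.3]
grip_width: 0.759
grasp_force: 44.6
```

Run:
```python
from h import *
print(plan([592,-376,225],140))
```

```text
{'t': 35.05, 'pos': array([453.8, 145. , 235. ]), 'yaw': np.float64(140.0), 'zdir': array([ 0.01,  0.  , -1.  ]), 'shift_cm': array([-44.08, -31.01,   0.98]), 'turn': array([ 0.31,  0.19, -0.03])}
```

>>> drive_tool([
  [0,-3.2,-2.2,0,0,0,0],
  [0,-3.2,-2.2,0,0,0,0],
  [0,-3.2,-2.2,0,0,0,0],
  [0,-3.2,-2.2,0,0,0,0],
  [0,-3.2,-2.2,0,0,0,0],
  [0,-3.2,-2.2,0,0,0,0],
  [0,-3.2,-2.2,0,0,0,0],
  [0,-3.2,-2.2,0,0,0,0],
  [0,-3.2,-2.2,0,0,0,0],
  [0,-3.2,-2.2,0,0,0,0],
])

```text
t: 36.05
tcp_pos: [555.0, -231.3, 230.0]
tcp_rot: [0.342, 0.94, 0.0, -0.001]
ft_force: [1.1, 1.1, -0.7]
grip_width: 0.758
grasp_force: 44.7
```

>>> drive_tool([
  [0,-3,-2.2,0,0,0,0],
  [0,-3,-2.2,0,0,0,0],
  [0,-3,-2.2,0,0,0,0],
  [0,-3,-2.2,0,0,0,0],
  [0,0,0,0,0,0,0],
  [0,0,0,0,0,0,0],
])

```text
t: 36.65
tcp_pos: [589.9, -374.8, 229.3]
tcp_rot: [0.343, 0.939, 0.001, -0.001]
ft_force: [-0.1, 0.3, -1.0]
grip_width: 0.751
grasp_force: 44.7
```

Run:
```python
from h import *
c=cam("wrist"); cv2.imwrite("pics/w11.png",c[0]); r=None
h=cv2.cvtColor(c[0],cv2.COLOR_BGR2HSV); m=cv2.inRange(h,(18,90,50),(32,255,255))
n,l,s,ce=cv2.connectedComponentsWithStats(m); print([list(q) for q in s[1:] if q[4]>300])
u=proj(c,[521.5,-318,70]); i=min((i for i in range(1,n) if s[i,4]>1000),key=lambda i:np.linalg.norm(ce[i]-u))
print(fitcone(c,l==i,[[(33.5,100),(29.5,70)],[(33.5,70),(29.5,41)]],[521.5,-318]),plan([521.5,-318,201],140))
```

```text
[[np.int32(238), np.int32(50), np.int32(81), np.int32(86), np.int32(5479)], [np.int32(198), np.int32(203), np.int32(162), np.int32(154), np.int32(18858)], [np.int32(391), np.int32(226), np.int32(12), np.int32(66), np.int32(580)], [np.int32(509), np.int32(304), np.int32(51), np.int32(72), np.int32(1656)], [np.int32(404), np.int32(378), np.int32(57), np.int32(42), np.int32(1358)]]
(array([ 520.46, -317.45]), np.float64(0.9717985101099681)) {'t': 36.7, 'pos': array([ 590.1, -373.9,  229.9]), 'yaw': np.float64(140.0), 'zdir': array([-0.,  0., -1.]), 'shift_cm': array([ 8.84, -0.13,  2.91]), 'turn': array([ 0.01, -0.15, -0.05])}
```

The stack's centre fits to (520.5,-317.5) with an overlap of 0.97 at a rim height of 100 mm. Nesting the last pot.

>>> drive_tool([
  [0,3,0,0,0,0,0],
  [0,3,-0.1,0,0,0,0],
  [0,2.8,0,0,0,0,0],
  [0,0,0,3,0,0,0],
  [0,0,0,3,0,0,0],
  [0,0,0,2,0,0,0],
  [0,0,0,0,0,0,0],
  [0,0,0,0,0,0,0],
])

```text
t: 37.5
tcp_pos: [522.5, -317.6, 151.7]
tcp_rot: [0.342, 0.94, 0.0, -0.0]
ft_force: [0.3, -0.3, -0.8]
grip_width: 0.758
grasp_force: 44.7
```

>>> drive_tool([
  [0,0,0,1,0,0,0],
  [0,0,0,1,0,0,0],
  [0,0,0,0.8,0,0,0],
  [0,0,0,0.7,0,0,0],
  [0,0,0,0,0,0,0],
  [0,0,0,0,0,0,0],
])

```text
t: 38.1
tcp_pos: [522.6, -318.7, 116.1]
tcp_rot: [0.342, 0.94, 0.0, -0.0]
ft_force: [0.0, 0.6, -1.5]
grip_width: 0.754
grasp_force: 44.7
```

>>> drive_tool([
  [0,0.05,0,0.6,0,0,0],
  [0,0,0,0.4,0,0,0],
  [0,0,0,0.3,0,0,0],
  [0,0,0,0,0,0,0],
])

```text
t: 38.5
tcp_pos: [522.0, -318.1, 102.7]
tcp_rot: [0.342, 0.94, 0.0, -0.0]
ft_force: [0.2, 0.9, -1.6]
grip_width: 0.753
grasp_force: 44.7
```

>>> drive_tool([
  [0,0,0,0.2,0,0,0],
  [0,0,0,0.1,0,0,0],
  [0,0,0,0,0,0,0],
])

```text
t: 38.8
tcp_pos: [522.4, -318.3, 100.4]
tcp_rot: [0.342, 0.94, 0.0, 0.0]
ft_force: [0.2, 1.8, -0.5]
grip_width: 0.754
grasp_force: 44.8
```

>>> drive_tool([
  [0,0,0,0.1,0,0,0],
  [0,0,0,0.1,0,0,0],
  [0,0,0,0,0,0,0],
])

```text
t: 39.1
tcp_pos: [523.2, -318.7, 99.7]
tcp_rot: [0.342, 0.94, 0.0, 0.001]
ft_force: [-0.9, 3.1, 8.4]
grip_width: 0.748
grasp_force: 45.2
```

Seated. Releasing and going for the red lid.

>>> drive_tool([
  [0.85,0,0,0,0,0,0],
  [1,0,0,0,0,0,0],
  [1,0,0,0,0,0,0],
  [1,0,0,-1,0,0,0],
  [1,0,0,-3,0,0,0],
  [1,0,0,-4,0,0,0],
  [1,0,0,-4,0,0,0],
  [1,2.7,2.8,0,0,0,0],
  [1,2.7,2.8,0,0,0,0],
  [1,2.7,2.8,0,0,0,0],
])

```text
t: 40.1
tcp_pos: [514.4, -201.2, 219.4]
tcp_rot: [0.343, 0.939, 0.0, 0.001]
ft_force: [-0.3, 0.8, 0.1]
grip_width: 1.002
grasp_force: 0.0
```

>>> drive_tool([
  [0.6,2.7,2.8,0,0,0,0],
  [0.6,2.7,2.8,0,0,0,0],
  [0.6,2.7,2.8,0,0,0,0],
  [0.6,2.7,2.8,0,0,0,0],
  [0.6,2.7,2.8,0,0,0,0],
  [0.6,2.7,2.8,0,0,0,0],
  [0.6,2.7,2.8,0,0,0,0],
  [0.6,2.7,2.8,0,0,0,0],
  [0.6,2.7,2.8,0,0,0,0],
  [0.6,2.7,2.7,0,0,0,0],
])

```text
t: 41.1
tcp_pos: [487.0, 186.9, 219.2]
tcp_rot: [0.342, 0.94, 0.0, 0.0]
ft_force: [-0.3, 0.2, 0.2]
grip_width: 0.599
grasp_force: 0.0
```

>>> drive_tool([
  [0.6,2.7,2.7,0,0,0,0],
  [0.6,2.7,2.7,0,0,0,0],
  [0.6,2.6,2.7,0,0,0,0],
  [0.6,0,0,0,0,0,0],
  [0.6,0,0,0,0,0,0],
  [0.6,0,0,0,0,0,0],
])

```text
t: 41.7
tcp_pos: [477.9, 297.9, 218.5]
tcp_rot: [0.343, 0.939, -0.0, 0.0]
ft_force: [0.1, 0.1, 0.5]
grip_width: 0.6
grasp_force: 0.0
```

Run:
```python
from h import *
c=cam("wrist"); cv2.imwrite("pics/w12.png",c[0])
for d in ctrl.silhouettes("wrist","red_lid"):
    x,r=hullcentre(c,d["region"],17); print(d["p"],x,r,plan([*x,23],140))
s=cam("scene"); cv2.imwrite("pics/s12.png",cv2.resize(s[0][150:320,130:380],None,fx=3,fy=3))
```

```text
0.62 [476.67 300.18] 34.818998843791086 {'t': 41.8, 'pos': array([478.1, 297.6, 218.6]), 'yaw': np.float64(139.9), 'zdir': array([ 0., -0., -1.]), 'shift_cm': array([ 0.29,  0.11, 19.56]), 'turn': array([-0.  ,  0.01, -0.12])}
```

View pics/s12.png

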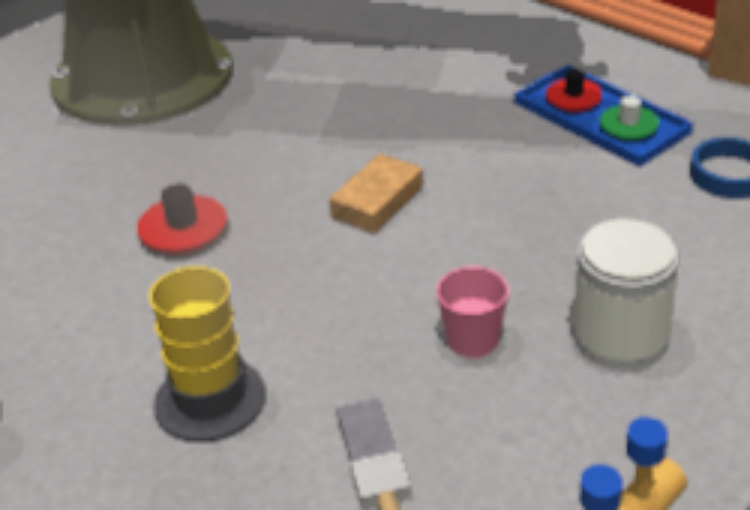

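All three pots stand nested and upright (crop 195,330). Picking the red lid out of the tray.

>>> drive_tool([
  [0.6,0.2,0.1,4,0,0,0],
  [0.6,0,0,4,0,0,0],
  [0.6,0,0,4,0,0,0],
  [0.6,0,0,3.5,0,0,0],
  [0.6,0,0,2.3,0,0,0],
  [0.6,0,0,1.2,0,0,0],
  [0.6,0,0,0.5,0,0,0],
  [0.6,0,0,0,0,0,0],
  [0,0,0,0,0,0,0],
  [0,0,0,0,0,0,0],
], force=30)

```text
t: 42.85
tcp_pos: [478.1, 301.4, 24.7]
tcp_rot: [0.342, 0.94, 0.001, 0.001]
ft_force: [-0.9, 0.2, 15.1]
grip_width: 0.274
grasp_force: 20.9
```

>>> drive_tool([
  [0,0,0,0,0,0,0],
  [0,0,0,0,0,0,0],
  [0,0,0,0,0,0,0],
  [0,0,0,-1,0,0,0],
  [0,0,0,-3,0,0,0],
  [0,0,0,-4,0,0,0],
  [0,0,0,-4,0,0,0],
  [0,0,0,-4,0,0,0],
  [0,0,0,-3,0,0,0],
  [0,0,0,0,0,0,0],
])

```text
t: 43.85
tcp_pos: [479.5, 302.4, 219.2]
tcp_rot: [0.342, 0.94, 0.004, 0.003]
ft_force: [0.1, 0.3, -0.0]
grip_width: 0.268
grasp_force: 29.5
```

Run:
```python
from h import *
o=ctrl.get_obs();print(o["grip_width"],plan([592,-376,215],140))
```

```text
0.26819265716985524 {'t': 43.85, 'pos': array([479.5, 302.4, 219.2]), 'yaw': np.float64(140.0), 'zdir': array([ 0.01,  0.  , -1.  ]), 'shift_cm': array([-52.25, -44.71,   0.18]), 'turn': array([ 0.48,  0.15, -0.03])}
```

>>> drive_tool([
  [0,-2.9,-2.5,0,0,0,0],
  [0,-2.9,-2.5,0,0,0,0],
  [0,-2.9,-2.5,0,0,0,0],
  [0,-2.9,-2.5,0,0,0,0],
  [0,-2.9,-2.5,0,0,0,0],
  [0,-2.9,-2.5,0,0,0,0],
  [0,-2.9,-2.5,0,0,0,0],
  [0,-2.9,-2.5,0,0,0,0],
  [0,-2.9,-2.5,0,0,0,0],
  [0,-2.9,-2.5,0,0,0,0],
])

```text
t: 44.85
tcp_pos: [537.8, -78.6, 213.0]
tcp_rot: [0.342, 0.94, 0.0, -0.0]
ft_force: [0.5, 0.8, -0.9]
grip_width: 0.269
grasp_force: 29.6
```

>>> drive_tool([
  [0,-2.9,-2.5,0,0,0,0],
  [0,-2.9,-2.5,0,0,0,0],
  [0,-2.9,-2.5,0,0,0,0],
  [0,-2.9,-2.5,0,0,0,0],
  [0,-2.9,-2.5,0,0,0,0],
  [0,-2.9,-2.5,0,0,0,0],
  [0,-2.9,-2.4,0,0,0,0],
  [0,-2.9,-2.3,0,0,0,0],
  [0,0,0,0,0,0,0],
  [0,0,0,0,0,0,0],
])

```text
t: 45.85
tcp_pos: [588.5, -377.5, 212.1]
tcp_rot: [0.343, 0.939, 0.0, -0.001]
ft_force: [-1.0, 0.0, -0.9]
grip_width: 0.268
grasp_force: 29.6
```

Run:
```python
from h import *
c=cam("wrist"); cv2.imwrite("pics/w13.png",c[0])
h=cv2.cvtColor(c[0],cv2.COLOR_BGR2HSV); m=cv2.inRange(h,(18,90,50),(32,255,255))
n,l,s,ce=cv2.connectedComponentsWithStats(m)
u=proj(c,[521.5,-318,100]); i=min((i for i in range(1,n) if s[i,4]>1000),key=lambda i:np.linalg.norm(ce[i]-u))
print(s[i],fitcone(c,l==i,[[(33.5,130),(29.5,100)],[(33.5,100),(29.5,70)],[(33.5,70),(29.5,41)]],[521.5,-318]),plan([521.7,-318.2,160],140))
p=np.array(ctrl.get_obs()["tcp_pos"])
m=cv2.inRange(h,(0,120,60),(8,255,255))|cv2.inRange(h,(172,120,60),(180,255,255)); n,l,s,ce=cv2.connectedComponentsWithStats(m); i=1+s[1:,4].argmax(); print("lid",s[i])
for dz in(-6,-9): print([np.round(proj(c,p+[35*np.cos(t),35*np.sin(t),dz])) for t in np.radians([140,230,320,50])])
```

```text
[ 235   33   98  105 8098] (array([ 520.72, -316.79]), np.float64(0.9660026243588214)) {'t': 45.9, 'pos': array([ 588.6, -376.6,  212.5]), 'yaw': np.float64(140.0), 'zdir': array([-0.,  0., -1.]), 'shift_cm': array([8.87, 0.17, 5.27]), 'turn': array([ 0.01, -0.1 , -0.05])}
lid [ 215  195  129   81 5747]
[array([281., 194.]), array([214., 259.]), array([281., 317.]), array([348., 259.])]
[array([281., 192.]), array([215., 257.]), array([281., 314.]), array([347., 257.])]
```

View pics/w13.png

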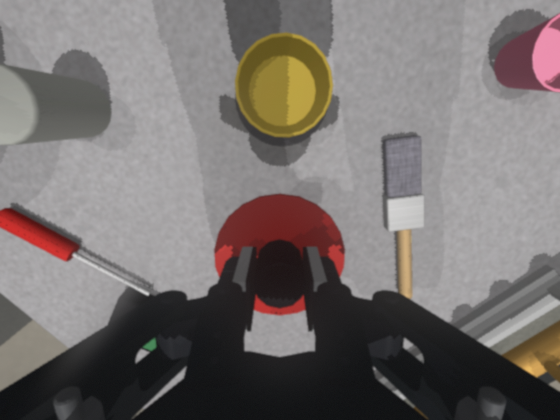

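The lid is held level (280,253) and the stack's rim is centred at (284,85), so a little sideways correction is needed. Moving over it.

>>> drive_tool([
  [0,3,0.1,0,0,0,0],
  [0,3,0.1,0,0,0,0],
  [0,3,0.1,0,0,0,0],
  [0,0,0,2,0,0,0],
  [0,0,0,2,0,0,0],
  [0,0,0,1,0,0,0],
  [0,0,0,0,0,0,0],
  [0,0,0,0,0,0,0],
])

```text
t: 46.7
tcp_pos: [522.4, -316.6, 163.8]
tcp_rot: [0.342, 0.94, 0.0, 0.0]
ft_force: [0.8, -0.7, -0.5]
grip_width: 0.264
grasp_force: 29.6
```

Run:
```python
from h import *
print(plan([521.7,-317,141],140))
```

```text
{'t': 46.7, 'pos': array([ 522.4, -316.6,  163.8]), 'yaw': np.float64(140.0), 'zdir': array([ 0.,  0., -1.]), 'shift_cm': array([ 0.03, -0.08,  2.28]), 'turn': array([0.01, 0.  , 0.01])}
```

>>> drive_tool([
  [0,0,-0.05,0.8,0,0,0],
  [0,0,0,0.6,0,0,0],
  [0,0,0,0.4,0,0,0],
  [0,0,0,0,0,0,0],
])

```text
t: 47.1
tcp_pos: [521.4, -317.2, 144.4]
tcp_rot: [0.342, 0.94, 0.0, -0.001]
ft_force: [-1.1, 0.9, -0.7]
grip_width: 0.262
grasp_force: 29.6
```

>>> drive_tool([
  [0,0,0,0.2,0,0,0],
  [0,0,0,0.1,0,0,0],
  [0,0,0,0,0,0,0],
])

```text
t: 47.4
tcp_pos: [522.0, -317.7, 142.5]
tcp_rot: [0.342, 0.94, -0.0, 0.0]
ft_force: [-0.7, -0.4, 0.9]
grip_width: 0.269
grasp_force: 29.8
```

>>> drive_tool([
  [0,0,0,0.1,0,0,0],
  [0,0,0,0.1,0,0,0],
  [0,0,0,0,0,0,0],
])

```text
t: 47.7
tcp_pos: [522.6, -318.2, 142.0]
tcp_rot: [0.342, 0.94, -0.001, 0.001]
ft_force: [-1.9, -0.6, 7.8]
grip_width: 0.27
grasp_force: 30.5
```

Contact at the expected height. Releasing and backing off to look.

>>> drive_tool([
  [0.3,0,0,0,0,0,0],
  [0.4,0,0,0,0,0,0],
  [0.6,0,0,0,0,0,0],
  [0.6,0,0,0,0,0,0],
  [0.6,0,0,-1,0,0,0],
  [0.6,0,0,-3,0,0,0],
  [0.6,0,0,-4,0,0,0],
  [0.6,0,0,-4,0,0,0],
  [0.6,-3,0,0,0,0,0],
  [0.6,-3,0,0,0,0,0],
])

```text
t: 48.7
tcp_pos: [569.2, -356.8, 264.0]
tcp_rot: [0.342, 0.94, -0.0, 0.002]
ft_force: [0.2, 0.3, -0.6]
grip_width: 0.6
grasp_force: 0.0
```

>>> drive_tool([
  [0.6,-3,0,0,0,0,0],
  [0.6,-3,0,0,0,0,0],
  [0.6,0,0,0,0,0,0],
  [0.6,0,0,0,0,0,0],
])

```text
t: 49.1
tcp_pos: [613.7, -394.6, 259.8]
tcp_rot: [0.342, 0.94, 0.0, -0.001]
ft_force: [-0.3, 0.8, 0.6]
grip_width: 0.598
grasp_force: 0.0
```

Run:
```python
from h import *
c=cam("wrist")
for d in ctrl.silhouettes("wrist","red_lid"):
    print(d["p"],*hullcentre(c,d["region"],134))
s=cam("scene"); s3=cv2.resize(s[0][150:320,130:380],None,fx=3,fy=2.3)
cv2.imwrite("pics/fin.png",np.hstack([cv2.resize(s[0][170:310,150:360],(480,320)),cv2.resize(c[0][0:230,140:440],(320,320))]))
print(ctrl.get_obs()["t"])
```

```text
0.9 [ 521.8  -317.77] 34.95544996780831
49.25
```

View pics/fin.png

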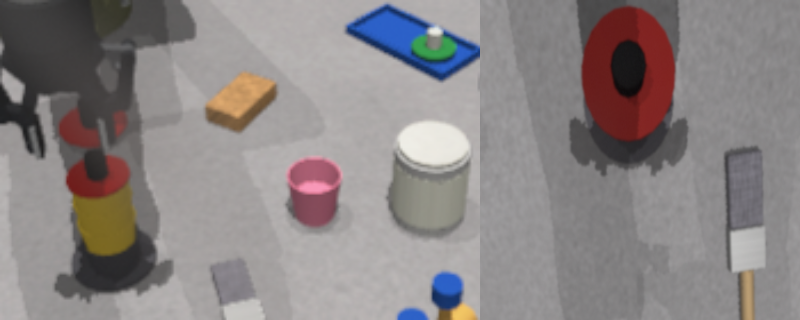

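The red lid sits level on the stack at the right height: its flange radius comes to 34.96 mm at z = 134 mm. The green lid is still in the tray. Handing in.

```bash
python3 -c "
from plant import ctrl
print(ctrl.close_job())"
```

```text
the job is handed in; nothing more can be done
None
```

The job is done and handed in at about 49 s: all three yellow pots are nested upright in the holder with the red lid on top, and the green lid is in the tray; I did view 16 pictures, two over the limit of 14.

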